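Reference reading with the skin probe

TASK

Take the skin probe out of the acrylic stand and set its sprung nose on the analyser's white reference tile, inside the ring marked on the tile, with the probe square to the sloping tile. Press lightly (about 2 N) so that the nose goes in about halfway and not to its stop, and finish still holding the probe there, steady, for the reading. Be gentle with the tile, keep the gripper off the analyser, and leave the other two handpieces, the jar, the bottle and the bowl where they are.

Things in the scene. Friction and masses are not known exactly. Their poses are not given: they have to be found in the camera images.
- probe: Cordless skin probe, 0.11 to 0.18 kg, hanging nose down by its grey round collar (40 mm) in any one hole of the stand: the tallest thing there, its black grip upwards, square, 26 mm across flats, flat-topped. Origin on its axis at the collar's underside, on the shelf; z up its axis, x and y square to the flats, x within 0.4 rad of the stand's x. Collar z 0 to 6 mm, grip 6 to 75, round 28 mm barrel 0 to -73.
- nose_face (a point): Centre of the flat end of the probe's steel nose (16 mm in diameter): on the axis, 85 mm below the probe's origin while the nose is out; it moves with the nose.
- probe_nose (a joint): How far the sprung nose is pushed into the probe, in m: 0 out, 0.006 at its stop. The spring pushes back with 1.0 N at the start of the travel plus 0.4 N per mm: about 2.2 N halfway (3 mm), 3.4 N at the stop.
- stand: Fixed stand of clear acrylic, foot 130 x 270 mm, a 10 mm thick shelf 120 x 265 mm on two tubes, its upper face 118 mm above the table. Origin under the foot's centre, y along its long side. Three 31 mm through holes at x -12 mm, y -85, 0, +85 mm: handpieces hang in them in any order, so neighbours are 85 mm apart along y. Two 6 mm high steel nuts on the shelf at x 38, y -42.5 and 42.5 mm.
- disc_head: Neighbour in the stand, to be left alone: handpiece with a broad flat round head 50 mm in diameter that stands 34 mm above the shelf, steel face on top. Origin on its axis at the shelf's upper face.
- ball_head: Neighbour in the stand, to be left alone: handpiece with a grey collar (38 mm), a slim brass neck and two small steel balls side by side on thin stems on top, 65 mm above the shelf. Origin on its axis at the shelf's upper face.
- console: The skin analyser, fixed: a white wedge-shaped desk console 208 mm deep (x), 262 mm wide (y), 45 mm high at its -x edge and 126 mm at its +x edge: its top slopes at 22 degrees. Screen on its +y half, reference tile on its -y half. Origin under its centre, on the table. It stands left or right of the stand, with up to 0.3 rad of yaw.
- tile: Reference tile, fixed in the analyser's sloping top: white ceramic disc 47 mm in diameter in a low steel bezel (56 mm). Origin in the centre of its face, 5 mm proud of the sloping top; z is the face's outward normal (22 degrees from vertical, leaning to the console's -x), x points up the slope, y along the console's y. A thin dark ring 32 mm in diameter is marked on the face around the origin.
- cream_jar: Bystander: white cream jar, 62 mm in diameter and 52 mm high, on the table beyond the work. Origin in the centre of its foot.
- toner_bottle: Bystander: small amber bottle, 44 mm in diameter and 120 mm high, on the table beyond the work. Origin in the centre of its foot.
- mask_bowl: Bystander: white bowl, 84 mm across and 40 mm high, on the table beyond the work. Origin in the centre of its foot.

How it is judged:
By the outcome, as a careful person would: the job done as asked, in the order asked, and still so for the second after the job is handed in, while the arm keeps its last pose, push and grip.
It also fails if it takes over 45 s, if anything falls off the work surface, if the arm or the gripper's body presses on something with over 40 N, if the wrist force passes 120 N, or if a joint passes its speed limit or range.

ROBOT

A 6-joint arm with a two-finger parallel gripper is mounted at the origin on the work surface. World frame = base frame: x ahead of the robot, y to its left, z up, the work surface at z = 0. Lengths are in m, angles in rad, forces in N, time in s.
With the tool pointing down it reaches from about 0.275 to 0.75 m from the base axis. Payload 10.2 kg.
Tool frame: the origin (TCP) lies midway between the tips of the shut fingers; the grasp point (between the pads) lies 19 mm behind it (env.hold_point_z is the distance from the TCP to the grasp point, in m); z points along the fingers, y is the line along which they close (so a half turn about z gives the same grasp; the last joint's range is limited). The gripper opens to 85 mm and grips with 20 to 120 N. Pads are 22 mm wide; open, the fingers measure 114 mm over their backs; the gripper's body (76 mm by 85 mm) begins 54 mm behind the grasp point. The pads swing forward as they close: fully open they stand 13 mm farther back than shut.
Start: joints at [1.104, 0.313, 1.498, -0, 1.331, -0.223], TCP at [0.127, 0.509, 0.197] pointing down, gripper open.
Joint ranges: [-2.94, 2.94], [-0.97, 2.17], [0.19, 2.56], [-1.23, 4.37], [0.02, 3.11], [-2.88, 2.88]. Speed limits (rad/s): [2.39, 2.39, 3.01, 3.14, 3.14, 3.14].

INTERFACE

Orientations are given as a unit quaternion [x, y, z, w].
In Python, from bench import env, kinematics, monitor, eyes, job gives the robot as it stands. The module is installed in compiled form; this text tells all that it offers. Calls block until the motion is done:
- env.reach(position, orientation): joint-space move of the TCP to a pose.
- env.movel(position, velocity=0.15, frame=None, guard=None): straight line of the TCP; frame=None keeps the orientation; velocity is the mean speed in m/s. With guard (N) it stops when the force on the tool has changed by that much, and returns True; else False.
- env.set_joints(angles): joint-space move.
- env.release() and env.close_gripper(effort=None): open the fingers fully, or close them until they stop; effort is the grip in N (None keeps the last).
- env.hold(seconds).
- kinematics.ik(position, orientation): joint angles nearest the present ones, or None.
- monitor.sense(): the state.
- eyes.grab_frame(name): name is "scene" or "top" or "wrist"; returns a dict with "frame" (480x640x3 uint8, red, green, blue), "mtx" (3x3 intrinsics, pixels), "view" (4x4, takes a point from world to camera coordinates). Camera axes: x right, y down, z forward; pixel columns grow to the right and rows downward; lengths in m; the calibration is good to about 2 mm. The wrist camera is an equidistant fisheye: a pixel r from the principal point sees the ray r / f radians off the axis. A picture is of the moment at which its call begins. There is no depth.
A pose or a line that the arm cannot do raises env.MotionError and nothing moves.
- job.hand_in(): hands the job in; it is judged then, once.
The state is a dict: "clock": time; "joints": joint angles; "qvel": joint speeds; "joint_efforts": joint torques, N m; "position": TCP position; "ee_rot": TCP orientation; "contact_force": force on the tool from outside, world axes, zero at the start; "ft_torque": the same for the moment, N m; "finger_gap": opening from 0.0 (shut) to 1.0 (fully open); "gripper_force": force on a finger pad.
Only numpy, scipy, OpenCV 4.12 (cv2) and the standard library are available. Lean on these libraries where they do the work, as an engineer would, in place of code of your own. Each camera call takes 0.05 s, during which the arm holds its last target. There are 200 camera calls.

## Working session

There is one attempt and no reset: what is moved stays moved. The work goes in short steps, each a Python script; the robot and the scene stay as the last script left them, time stands still between calls to the robot, and variables do not carry over. Pictures are saved under pics/ and viewed, at most 10 in all, crops included, and the job is handed in when it is done.

```bash
mkdir -p pics; python3 - <<'E'
from bench import env, kinematics, monitor, eyes, job
import cv2,numpy as np
for n in ("scene","top"):
    f=eyes.grab_frame(n); cv2.imwrite(f"pics/{n}0.png",f["frame"][...,::-1]); print(n,f["mtx"].tolist(),np.round(f["view"],4).tolist())
s=monitor.sense(); print(s["clock"],s["contact_force"],env.hold_point_z)
E
```

```text
scene [[527.6534433738263, 0.0, 315.31688475799086], [0.0, 527.6534433738263, 234.52173161733336], [0.0, 0.0, 1.0]] [[0.109, 0.994, 0.0072, -0.0968], [0.6839, -0.0697, -0.7262, -0.3635], [-0.7214, 0.0841, -0.6874, 1.4937], [0.0, 0.0, 0.0, 1.0]]
top [[449.8278903078303, 0.0, 321.3192191613657], [0.0, 449.8278903078303, 235.38087257500555], [0.0, 0.0, 1.0]] [[0.0201, -0.9998, -0.0001, 0.011], [-0.9815, -0.0197, -0.1904, 0.6376], [0.1904, 0.0039, -0.9817, 0.7868], [0.0, 0.0, 0.0, 1.0]]
0.1 [-0.17938185  0.40941932  0.46914255] 0.0187
```

View pics/scene0.png

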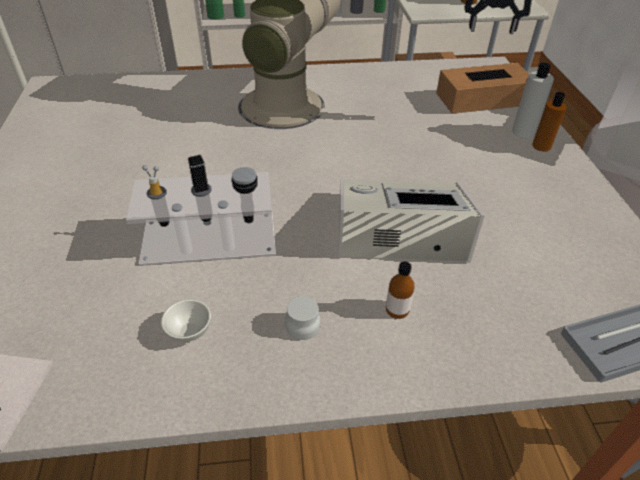

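View pics/top0.png

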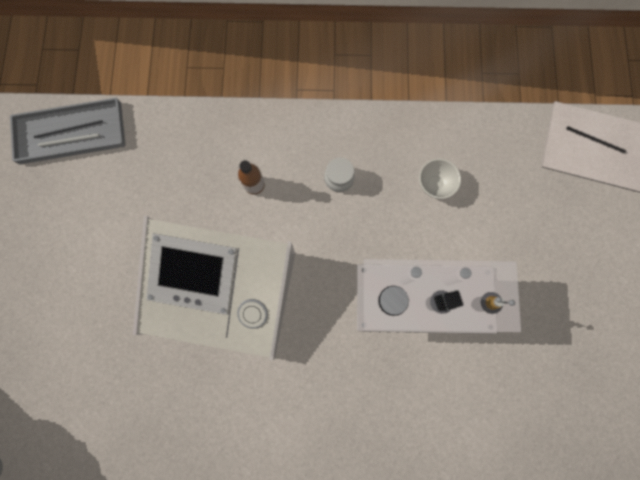

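The scene picture shows the stand at the robot's right, with ball_head at about (153,185), probe at (198,175) and disc_head at (244,178). The console is at the left, its tile at about (364,188). In the top picture the disc is at (394,300), the probe's grip top at about (455,299), the ball head at (493,302) and the tile at (252,314).

```bash
cat > h.py <<'E'
from bench import env, kinematics, monitor, eyes, job
import cv2,numpy as np
from scipy.spatial.transform import Rotation as R
def grab(n): f=eyes.grab_frame(n); f["name"]=n; return f
def ray(f,uv):
    K,V=np.array(f["mtx"]),np.array(f["view"]); p=np.linalg.solve(K,[*uv,1.])
    if f["name"]=="wrist":
        t=np.hypot(p[0],p[1]); p=np.array([p[0]/t*np.sin(t),p[1]/t*np.sin(t),np.cos(t)])
    return -V[:3,:3].T@V[:3,3], V[:3,:3].T@(p/np.linalg.norm(p))
def atz(f,uv,z): c,d=ray(f,uv); return c+d*(z-c[2])/d[2]
def tri(*rs):
    A=sum(np.eye(3)-np.outer(d,d) for c,d in rs); b=sum((np.eye(3)-np.outer(d,d))@c for c,d in rs); return np.linalg.solve(A,b)
def proj(f,P):
    K,V=np.array(f["mtx"]),np.array(f["view"]); p=V[:3,:3]@P+V[:3,3]
    if f["name"]=="wrist":
        r=np.hypot(p[0],p[1]); t=np.arctan2(r,p[2]); q=np.array([p[0]/r*t,p[1]/r*t,1])
    else: q=p/p[2]
    return (K@q)[:2]
E
python3 - <<'E'
from h import *
np.set_printoptions(precision=4,suppress=True)
t,s,w=grab("top"),grab("scene"),grab("wrist")
print("tile",tri(ray(t,(252,314)),ray(s,(364,188))))
print("disc",atz(t,(394,300),.152), tri(ray(t,(394,300)),ray(s,(244,174))))
print("grip",atz(t,(455,299),.193), tri(ray(t,(455,299)),ray(s,(197,158))))
print("console edges +x top", atz(t,(292,243),.126),atz(t,(149,219),.126),"low",atz(t,(274,357),.045),atz(t,(138,334),.045))
m=monitor.sense(); T=R.from_quat(m["ee_rot"]); V=np.array(w["view"]); c=-V[:3,:3].T@V[:3,3]
print("wristcam in tool",T.inv().apply(c-m["position"]),T.inv().apply(V[2,:3]),m["ee_rot"],w["mtx"])
a=cv2.resize(t["frame"][250:345,350:530],None,fx=4,fy=4,interpolation=cv2.INTER_CUBIC)
cv2.imwrite("pics/st.png",a[...,::-1]); 
E
```

```text
tile [0.4885 0.145  0.079 ]
disc [ 0.5145 -0.0974  0.152 ] [ 0.5144 -0.0973  0.1527]
grip [ 0.5158 -0.1851  0.193 ] [ 0.5156 -0.1817  0.197 ]
console edges +x top [0.6102 0.0741 0.126 ] [0.6478 0.3259 0.126 ] low [0.4124 0.1058 0.045 ] [0.4484 0.3581 0.045 ]
wristcam in tool [ 0.0802 -0.0006 -0.1776] [-0.3158 -0.0001  0.9488] [ 0.1216  0.9926 -0.0003 -0.0001] [[371.6483   0.     319.6015]
 [  0.     371.6483 240.1787]
 [  0.       0.       1.    ]]
```

View pics/st.png

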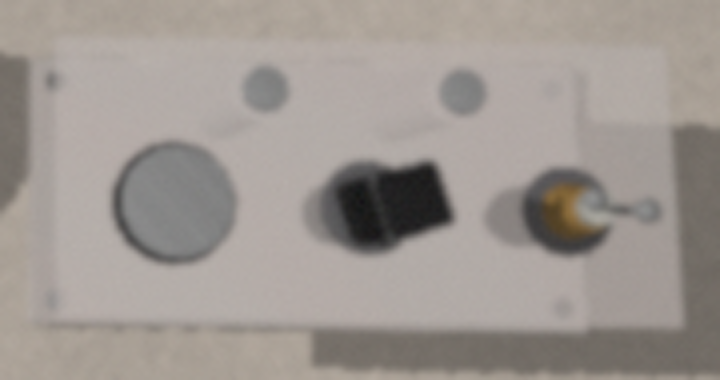

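The crop shows the grip's square top, centred near crop (414,198) and rotated about 19° against the stand, with clear space on its ±x sides. I'll close the fingers along the probe's x, and first take a wrist look from above.

```bash
cat >> h.py <<'E'
np.set_printoptions(precision=4,suppress=True)
def down(yaw,sgn=1): # tool y along sgn*probe x
    z=np.array([0,0,-1.]); y=sgn*np.array([np.cos(yaw),np.sin(yaw),0]); return R.from_matrix(np.c_[np.cross(y,z),y,z]).as_quat()
def tilted(cyaw,phi): # tool z = -tile normal; phi rolls about it
    Rt=R.from_euler("z",cyaw)*R.from_euler("y",-np.radians(22)); return (Rt*R.from_quat(down(phi)))
E
python3 - <<'E'
from h import *
for s in (1,-1): print(s,kinematics.ik([.513,-.18,.30],down(.33,s)))
for phi in np.arange(-3.14,3.14,.52):
    q=tilted(-.15,phi); n=-q.apply([0,0,1]); print(phi,kinematics.ik(np.array([.4885,.145,.079])+n*.115,q.as_quat()))
c=None
for s in (1,-1):
    if kinematics.ik([.513,-.18,.30],down(.33,s)) is not None:
        j=kinematics.ik([.513,-.18,.30],down(.33,s))
        if c is None or abs(j[5])<abs(c[1][5]): c=(s,j)
print(c); env.reach([.513,-.18,.30],down(.33,c[0]))
w=grab("wrist"); cv2.imwrite("pics/w1.png",w["frame"][...,::-1]); np.save("w1.npy",w,allow_pickle=True)
print(monitor.sense()["clock"],monitor.sense()["position"],proj(w,np.array([.513,-.18,.193])))
E
```

```text
1 [-0.553   0.3074  1.2415 -0.      1.5926 -0.883 ]
-1 [-0.553   0.3074  1.2415 -0.      1.5926  2.2586]
-3.14 [ 0.1467  0.0144  1.9438 -0.1503  0.8203 -2.764 ]
-2.62 None
-2.1 [ 0.1467  0.0144  1.9438 -0.1503  0.8203  2.4792]
-1.58 [ 0.1467  0.0144  1.9438 -0.1503  0.8203  1.9592]
-1.06 [ 0.1467  0.0144  1.9438 -0.1503  0.8203  1.4392]
-0.54 [ 0.1467  0.0144  1.9438 -0.1503  0.8203  0.9192]
-0.020000000000000018 [ 0.1467  0.0144  1.9438 -0.1503  0.8203  0.3992]
0.5 [ 0.1467  0.0144  1.9438 -0.1503  0.8203 -0.1208]
1.02 [ 0.1467  0.0144  1.9438 -0.1503  0.8203 -0.6408]
1.5399999999999996 [ 0.1467  0.0144  1.9438 -0.1503  0.8203 -1.1608]
2.06 [ 0.1467  0.0144  1.9438 -0.1503  0.8203 -1.6808]
2.5800000000000005 [ 0.1467  0.0144  1.9438 -0.1503  0.8203 -2.2008]
3.1 [ 0.1467  0.0144  1.9438 -0.1503  0.8203 -2.7208]
(1, array([-0.553 ,  0.3074,  1.2415, -0.    ,  1.5926, -0.883 ]))
3.1083 [ 0.5132 -0.1794  0.3   ] [318.5787 223.5385]
```

View pics/w1.png

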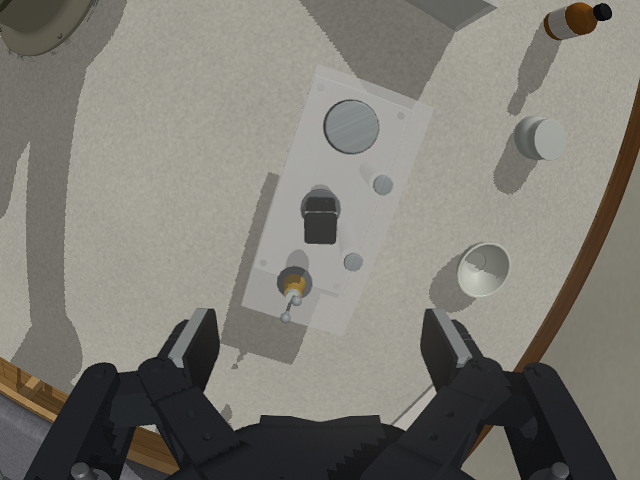

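The wrist picture shows the grip's square top at about columns 305–336, rows 212–244, almost aligned with the tool. The free space on either side of it (image left and right) suits the fingers. Next I'll refine the centre and yaw from the dark silhouette.

```bash
python3 - <<'E'
from h import *
w=np.load("w1.npy",allow_pickle=True).item(); w["name"]="wrist"
g=cv2.cvtColor(w["frame"],cv2.COLOR_RGB2GRAY)[180:260,285:355]
print(g[10:70:6,12:60:3])
m=((g<75)).astype(np.uint8); n,l,st,ce=cv2.connectedComponentsWithStats(m)
for r in range(30,66,4):
    x=np.where(m[r])[0]; print(r+180,x.min()+285,x.max()+285)
x=np.where(m.any(0))
for c in (24,30,36,42,48): y=np.where(m[:,c])[0]; print("col",c+285,y.min()+180,y.max()+180)
for uv in [(304.5,212),(336.5,212.5),(336.5,244.5),(304.5,244)]: print(atz(w,uv,.193))
for n_,uv in dict(disc=(351.5,126.5)).items(): print(n_,atz(w,uv,.152))
E
```

```text
[[165 166 166 165 162  95  98 106 103 106  98 138 165 165 165 164]
 [165 166 166  95  89  84  85  92  91  92  91  99  98 139 165 165]
 [166 160  96  64  55  56  56  56  57  56  56  56  56  94 122 166]
 [165 127  75  54  56  56  56  57  56  56  56  56  56  90  93 166]
 [165 155  75  53  57  57  57  57  58  58  57  58  56 111 123 166]
 [164 165 162  55  56  56  56  57  56  57  58  57  57  63 166 166]
 [165 164 161  54  56  56  56  56  55  57  57  56  56  89 158 161]
 [165 164 162  54  55  55  55  56  56  56  56  56  56 117 157 161]
 [164 163 161  53  56  55  56  56  56  56  57  56  56 148 155 160]
 [164 164 164 168 172 173 172 138 138 139 140 103 167 166 158 157]]
210 301 335
214 302 335
218 304 336
222 304 336
226 304 335
230 305 335
234 305 335
238 305 335
242 307 334
col 309 197 243
col 315 197 243
col 321 197 243
col 327 197 243
col 333 199 243
[ 0.4994 -0.1746  0.193 ]
[ 0.5234 -0.1668  0.193 ]
[ 0.5325 -0.192   0.193 ]
[ 0.5078 -0.2     0.193 ]
disc [ 0.5152 -0.0989  0.152 ]
```

```bash
python3 - <<'E'
from h import *
q=down(.32); p=np.array([.5158,-.1834,.151])
env.movel(p+[0,0,.06],.12,q); print(env.movel(p,.08,guard=8)); m=monitor.sense(); print(m["clock"],m["position"],m["contact_force"])
env.close_gripper(60); m=monitor.sense(); print(m["clock"],m["position"],m["contact_force"],m["ft_torque"],m["finger_gap"],m["gripper_force"])
env.movel(p+[0,0,.13],.08); env.hold(.3); m=monitor.sense(); print(m["clock"],m["position"],m["contact_force"],m["ft_torque"],m["finger_gap"],m["gripper_force"])
F={n:grab(n) for n in ("scene","top","wrist")}; np.save("F.npy",F,allow_pickle=True)
ax=np.array([m["position"][0],m["position"][1],0]); 
for n,f in F.items(): print(n,[proj(f,ax+[0,0,z]) for z in (m["position"][2]+.019-.052-.085,m["position"][2]+.019+.023)])
s=cv2.resize(F["scene"]["frame"][90:240,110:310],(640,480),interpolation=cv2.INTER_CUBIC)
cv2.imwrite("pics/l1.png",s[...,::-1]); cv2.imwrite("pics/w2.png",F["wrist"]["frame"][...,::-1])
E
```

```text
False
4.9 [ 0.5161 -0.1836  0.1515] [-0.1266  0.3764  0.3719]
5.4833 [ 0.5159 -0.1835  0.1514] [-1.1239 -0.0282  3.7304] [-0.0059  0.1818 -0.0389] 0.27859060228421095 59.38877999782562
7.5583 [ 0.5158 -0.1834  0.2809] [-0.0432 -0.3737 -1.1479] [-0.0008 -0.0251  0.0173] 0.27908892886222764 58.90980899333954
scene [array([197.6237, 172.8325]), array([183.6705,  95.8221])]
top [array([448.4715, 299.9299]), array([483.6732, 293.6437])]
wrist [array([319.0358, 219.2248]), array([318.6444, 319.0821])]
```

View pics/l1.png

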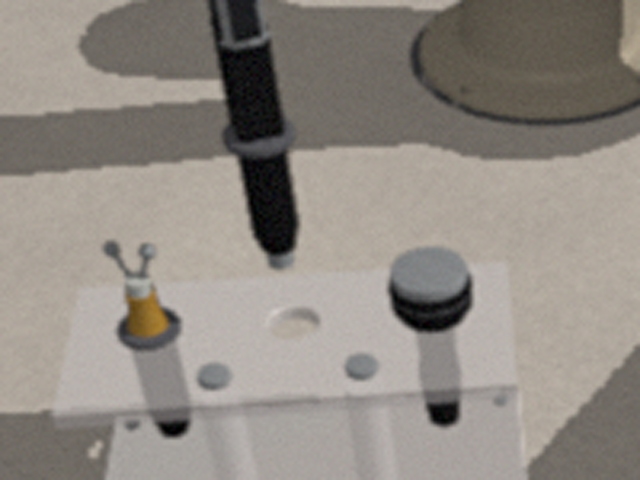

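View pics/w2.png

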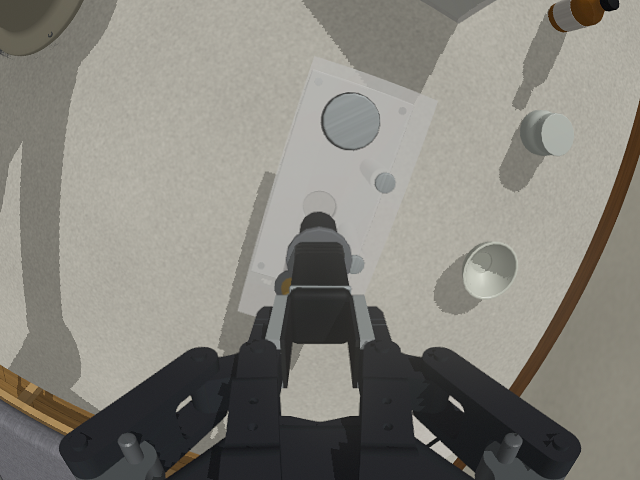

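The scene crop shows the probe lifted clear with its nose tip at crop (281,263), which is image (198,172). That agrees with my prediction within a pixel, and the neighbours are untouched. The wrist view shows the grip square between the pads. Next I'll hover over the tile and look there.

```bash
python3 - <<'E'
from h import *
q=tilted(-.15,0.); n=-q.apply([0,0,1]); t=np.array([.4885,.145,.079])
env.movel([.5158,-.1834,.34],.15)
env.movel(t+n*.26,.2,q.as_quat()); env.movel(t+n*.178,.1); env.hold(.3)
m=monitor.sense(); print(m["clock"],m["position"],t+n*.178,m["contact_force"],m["ft_torque"],m["finger_gap"])
F={n:grab(n) for n in ("scene","top","wrist")}; np.save("F2.npy",F,allow_pickle=True)
T=R.from_quat(m["ee_rot"])
for k,f in F.items(): print(k,"nose",proj(f,m["position"]+T.apply([0,0,.1184])),"tile",proj(f,t))
a=cv2.resize(F["wrist"]["frame"][60:330,140:500],(800,600),interpolation=cv2.INTER_CUBIC); cv2.imwrite("pics/w3.png",a[...,::-1])
b=[cv2.resize(F[k]["frame"][y:y+100,x:x+130],(400,308),interpolation=cv2.INTER_CUBIC) for k,x,y in (("scene",320,110),("top",190,250))]
cv2.imwrite("pics/st2.png",np.hstack(b)[...,::-1])
E
```

```text
11.4917 [0.4226 0.155  0.2443] [0.4226 0.155  0.244 ] [ 0.1444 -0.6753 -1.188 ] [0.0001 0.3285 0.0459] 0.280897488197628
scene nose [365.5088 159.8283] tile [363.8446 188.0287]
top nose [243.9595 326.7619] tile [251.7659 313.9432]
wrist nose [318.288  219.5528] tile [318.2843 203.6018]
```

View pics/w3.png

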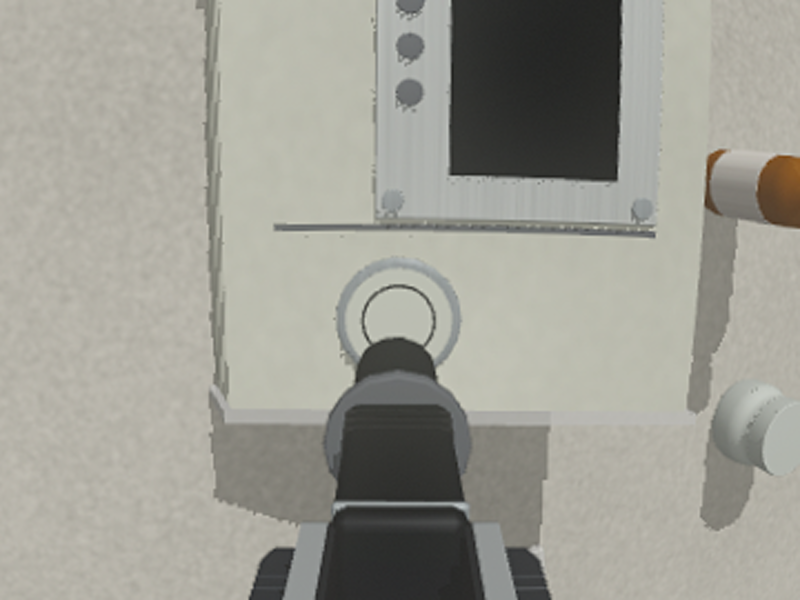

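View pics/st2.png

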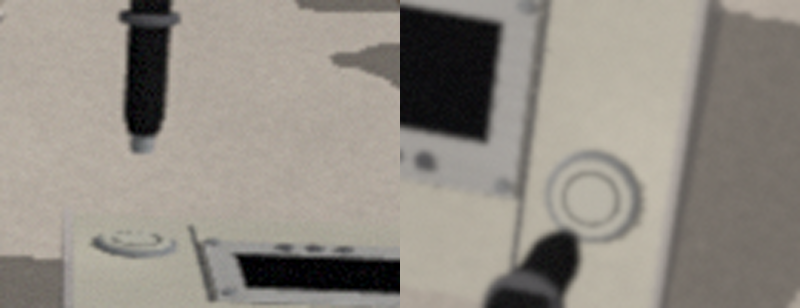

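The wrist crop puts the ring centre at crop (398,320), which is image (319.3,204.0). The prediction was (318.3,203.6), so the tile position holds. In the scene crop the nose tip is at (366,159), as predicted. Next I'll check the console yaw and the probe tilt numerically.

```bash
python3 - <<'E'
from h import *
F=np.load("F2.npy",allow_pickle=True).item(); w=F["wrist"]
q=tilted(-.15,0.); n=-q.apply([0,0,1]); t=np.array([.4885,.145,.079])
def pl(uv,off): c,d=ray(w,uv); return c+d*((t+n*off-c)@n)/(d@n)
C=lambda x,y:(140+x*.45-.3,60+y*.45-.3)
print("ring",pl(C(398.5,320),0), "diam",np.linalg.norm(pl(C(362,320),0)-pl(C(435.5,320),0)))
Rt=R.from_euler("z",-.15)*R.from_euler("y",-np.radians(22))
for a,b in (((275,227),(655,235)),((450,176),(617,181)),((376,218),(655,222)),((375,10),(376,200)),((450,5),(450,175))):
    v=Rt.inv().apply(pl(C(*b),-.004)-pl(C(*a),-.004)); print(v, np.arctan2(v[1],v[0]))
for nm,tip,col in (("scene",(366.1,158.7),(368.7,115.8)),):
    p=np.array([.4226,.155,.2443]); f=F[nm]
    print("tip",proj(f,p-n*.1184),"collar mid",proj(f,p-n*.0304),"seen",tip,col)
E
```

```text
ring [0.4891 0.1448 0.0793] diam 0.03239936446587749
[ 0.1693 -0.0018  0.    ] -0.010757627185800096
[ 0.074  -0.0001 -0.    ] -0.0014109557587739091
[ 0.1246  0.0007 -0.    ] 0.005744315212080408
[ 0.0002 -0.0832 -0.    ] -1.5686265123233691
[ 0.0003 -0.0746  0.    ] -1.567198428884038
tip [365.4953 159.8294] collar mid [368.0146 116.1842] seen (366.1, 158.7) (368.7, 115.8)
```

```bash
python3 - <<'E'
from h import *
q=tilted(-.15,0.); n=-q.apply([0,0,1]); t=np.array([.489,.145,.0790])
def F():
    a=[]
    for _ in range(5): env.hold(.03); a.append(monitor.sense()["contact_force"])
    return np.mean(a,0)
env.movel(t+n*(.1184+.010),.1); env.hold(.3); b=F(); print(b,[(F()-b)@n for _ in range(2)])
h=.010; 
while h>-.012:
    h-=.001 if h>.004 else .0005
    env.movel(t+n*(.1184+h),.02); f=F()-b; fn=f@n
    if fn>.3: print(round(h,4),f,round(fn,3))
    if fn>2.1: break
env.hold(.3); m=monitor.sense(); print(m["clock"],(F()-b)@n,m["ft_torque"],m["position"],t+n*(.1184+h))
G=[grab(k) for k in ("scene","wrist")]; np.save("F3.npy",G,allow_pickle=True)
s=cv2.resize(G[0]["frame"][130:220,320:440],(400,300),interpolation=cv2.INTER_CUBIC); w=cv2.resize(G[1]["frame"][140:260,240:400],(400,300),interpolation=cv2.INTER_CUBIC)
cv2.imwrite("pics/p1.png",np.hstack([s,w])[...,::-1])
E
```

```text
[-0.2445 -0.2087 -1.7271] [np.float64(0.20721844112670273), np.float64(-0.12971594647790224)]
0.0035 [0.2497 0.4751 0.4348] 0.337
0.0 [-0.3282  0.1119  1.0401] 1.092
-0.0005 [-0.1448  0.1884  1.3501] 1.316
-0.001 [-0.2155  0.6669  2.1898] 2.147
20.0583 1.9868956853374777 [ 0.088   0.2786 -0.0204] [0.4455 0.1516 0.1879] [0.4455 0.1516 0.1879]
```

View pics/p1.png

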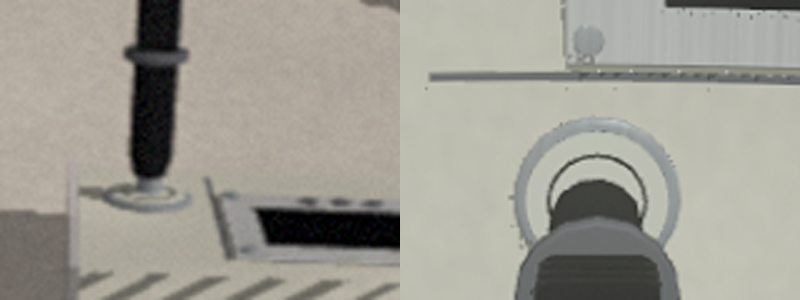

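The picture shows the nose seated on the tile, inside the ring, and the gripper well clear of the analyser. The force signal is noisy, so I'll average for longer and bring the travel to about 3 mm (contact was at h between 0 and +0.5 mm).

```bash
python3 - <<'E'
from h import *
q=tilted(-.15,0.); n=-q.apply([0,0,1]); t=np.array([.489,.145,.0790]); b=np.array([-0.2445,-0.2087,-1.7271])
def F():
    a=[]
    for _ in range(50): env.hold(.02); a.append((monitor.sense()["contact_force"]-b)@n)
    return np.mean(a),np.std(a)
for h in (-.001,-.002,-.0027):
    env.movel(t+n*(.1184+h),.02); print(h,F())
m=monitor.sense(); print(m["clock"],m["position"],t+n*(.1184+h))
E
```

```text
-0.001 (np.float64(1.7106638603513695), np.float64(0.3945824691894552))
-0.002 (np.float64(2.008980147129282), np.float64(0.5257513206495933))
-0.0027 (np.float64(2.254990206244877), np.float64(0.439104192088873))
23.575 [0.4461 0.1515 0.1863] [0.4461 0.1515 0.1863]
```

Both estimates agree at about 3 mm of travel: 2.25 N by force, and 2.7–3.2 mm from first contact.

```bash
python3 - <<'E'
from h import *
env.hold(.5); m=monitor.sense(); print(m["clock"],abs(m["qvel"]).max(),m["finger_gap"],m["gripper_force"]); print(job.hand_in())
E
```

```text
24.075 0.0019306877446985285 0.28334035796738233 59.26930546760559
the job is handed in; nothing more can be done
None
```

I handed in the job at 24 s with the probe still held steady: its nose is inside the ring, square to the tile as far as the images show, and pressed at about 2.25 N, roughly 3 mm in.

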